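Pop the chocolate tablet and trap it

TASK

Press the round red release button of the chocolate tray with one finger and keep it down, and with the other finger trap the chocolate tablet that the spring ejector drives out, before it runs off the open end of its lane. Do not lift, tip or crush the tablet, and leave the mug, the jar and the spoon where they stand. Finish while holding it so: one finger still keeping the button down, the popped tablet resting still and flat in its lane, stopped by the other finger.

Things in the scene. Friction and masses are not known exactly. Their poses are not given: they have to be found in the camera images.
- tray: Fixed wooden tray with a straight lane. Origin on the lane's centreline at counter height (underside); local x runs along the lane the way the tablet is driven out, y to the left of that, z up. Deck top 30 mm above the counter. Low steel rails 4 thick at y = +-31.5 mm, top at z = 38. A wing below the button (x -43 to 13, y to 79, top z = 30).
- lane_end (a point): middle of the deck's edge at the open end of the lane, on the deck top: x = 48, y = 0, z = 30 mm in the tray's frame; beyond it there is only the counter, 30 mm lower
- catch (a point): where the red catch bar crosses the lane, at deck height: x = -19.5, y = 0, z = 30 mm in the tray's frame. The bar (4 thick, 44 long across the lane) stands 7 mm above the deck in front of the waiting tablet and sinks with the button; fixed point, does not sink
- housing (a point): centre of the top of the steel ejector housing behind the tablet: 40 long, 67 wide, top at z = 60 mm, centred at x = -105 in the tray's frame; a thin rod with a black knob sticks out behind it to x = -199 at z = 44
- button_top (a point): centre of the top face of the round red release button, diameter 28, beside the lane on its left (local +y) side: at x = -15, y = 55, z = 48 in the tray's frame while unpressed, sinking with it
- release (a joint): how far the red button is pressed, in m: 0 up, 0.012 fully down (its top then at z = 36 mm). Springs back when let go; takes 2.4 N to start and 6 N fully down, a little more with friction. The tablet is freed at about 0.007; if the button rises while the tablet is over the catch, the catch pushes the tablet up
- ejector (a joint): how far the damped spring ejector plate behind the tablet has come out, in m: 0 waiting, 0.105 fully out (tablet driven off the open end). Pushes with 4.8 N falling to 3.2 N, also while the tablet is held. Freed, the tablet travels at about 50 mm/s slowing to 35, so it runs off in a little over 2 s
- tablet: round dark-brown chocolate tablet lying flat, diameter 56, 20 thick, about 60 g; origin at the centre of its underside. Waits in the lane at x = -50, y = 0, z = 30 mm in the tray's frame (front edge at x = -22, top at z = 50) between ejector plate and catch. Cracks if pushed with more than 25 N
- mug: loose terracotta mug, outer diameter 76, 80 tall, handle on its local +y side; origin at the centre of its underside. Bystander beside the tray
- jar: loose amber glass jar with steel cap, diameter 54, 85 tall; origin at the centre of its underside. Bystander beside the tray
- spoon: loose wooden spoon lying on the counter, 200 long along its local x; origin about its middle on the counter. Bystander
Things that resemble listed ones, but are neither listed nor needed, are in the scene too. There is more than one size of the tablet; the one meant has the size given above.

How it is judged:
On the way, in this order (a step that is already met when the one before it is completed fails the run):
1. the release button is pressed down (value of joint release above 0.006 m), for 0.02 s.
2. the button is held down and a finger stops the popped tablet (value of joint release above 0.005 m and contact force between the fingers and tablet above 0.5 N and x of tablet in the frame of tray above -0.042 m and linear speed of tablet below 0.01 m/s), for 0.2 s.
At the end, for the whole second after the job is handed in: The button is still held down (at least 5 mm), the tablet lies flat in its lane, popped at least 8 mm forward of where it waited and short of the open end (centre at least 6 mm inside it), at rest, and a finger touches it with more than 0.5 N (all of step 2 and x of tablet in the frame of tray below 0.042 m and y of tablet in the frame of tray between -0.008 and 0.008 m and z of tablet in the frame of tray between 0.025 and 0.036 m and angle between tablet's own z axis and vertical below 0.15 rad); the arm keeps its last pose, push and grip.
It fails at once if the tablet runs off the open end (x of tablet in the frame of tray above 0.042 m).
It fails at once if the tablet is lifted (z of tablet in the frame of tray above 0.042 m).
It fails at once if the tablet is tipped up (angle between tablet's own z axis and vertical above 0.4 rad).
It fails at once if the tablet is crushed (over 25 N) (contact force between the fingers and tablet above 25 N).
It fails at once if the mug, jar or spoon is disturbed (distance of any of mug, jar, spoon from where it was at the start of the episode above 0.02 m).
It also fails if it takes over 32 s, if anything falls off the work surface, if the arm or the gripper's body presses on something with over 40 N, if the wrist force passes 120 N, or if a joint passes its speed limit or range.

ROBOT

A 6-joint arm with a two-finger parallel gripper is mounted at the origin on the work surface. World frame = base frame: x ahead of the robot, y to its left, z up, the work surface at z = 0. Lengths are in m, angles in rad, forces in N, time in s.
With the tool pointing down it reaches from about 0.35 to 0.725 m from the base axis. Payload 6 kg.
Tool frame: the origin (TCP) lies at the centre of the arm's flange, where the gripper is bolted on; the fingertips stand 173 mm ahead of it and the grasp point (between the pads) lies 155 mm ahead of it; z points along the fingers, y is the line along which they close (so a half turn about z gives the same grasp; the last joint's range is limited). The gripper opens to 85 mm and grips with 20 to 120 N. Pads are 22 mm wide; open, the fingers measure 114 mm over their backs; the gripper's body (76 mm by 85 mm) begins 54 mm behind the grasp point. The pads swing forward as they close: fully open they stand 13 mm farther back than shut.
Start: joints at [-0.948, 0.04, 0.085, 0, -1.615, -0.334], TCP at [0.171, -0.575, 0.405] pointing down, gripper open.
Joint ranges: [-2.56, 2.56], [-1.29, 2.01], [-1.08, 1.49], [-3.29, 1.98], [-2.81, -0.18], [-2.99, 2.99]. Speed limits (rad/s): [2.57, 2.57, 3.01, 3.14, 3.14, 3.14].

INTERFACE

Orientations are given as a unit quaternion [w, x, y, z].
In Python, from rig import env, cams gives the robot as it stands.
- The arm moves only by the shell command python3 -m pendant 'ROWS' [FORCE]. ROWS is JSON, one flat list of numbers, 5 for each row, row after row: the shift along the tool's x, y, z in mm, then the turn about the tool's z in degrees, then the opening, from 0 (shut) to 1 (fully open). A call has exactly 8 rows; each row shifts and turns the commanded pose from where the row before left it, along the tool's axes as they then stand; what a row does not reach is not made up. A row lasts 1/8 s, in which the tool goes at most 62.5 mm and 10.7 degrees, less where a joint would pass 70% of its speed; a pose out of reach is approached as far as the arm can. A call is refused whole if a number of a shift passes 62.5 or a number of a turn 10.7, either way. A call with a gripper value outside its range is refused whole. The fingers move at their own pace and stop on an object; FORCE is the grip in N (left out, the last holds). Time passes only in rows, so rows that do not move let the fingers close, or fill a call up. It gives the time, the measured TCP pose, the force, the opening and the grip force at its end, in the units of the state.
- env.get_state(): the state, without advancing time (a new reading comes with each control period).
- cams.camera(name): name is "side" or "top"; returns the picture (420x560x3 uint8, blue, green, red); there is no depth.
- cams.calibration(name): a dict with "fovy" (degrees; the focal length in pixels is half the picture's height over the tangent of half this angle, whatever the lens; pixels are square), "cx", "cy" (the principal point, pixels), "k1" (the pictures are not rectified: a ray, as slopes to the right and down, at radius r is drawn at 1 + k1 r^2 times it, then the intrinsics apply), "pose" (4x4, takes a point from camera to world coordinates). Camera axes: x right, y down, z forward; pixel columns grow to the right and rows downward; lengths in m; the calibration is good to about 2 mm. A picture is of the moment at which its call begins. calibration takes no time and is no camera call.
- env.job_done(): hands the job in; it is judged then, once.
The state is a dict: "time": time; "joints": joint angles; "joint_velocities": joint speeds; "tau": joint torques, N m; "position": TCP position; "orientation": TCP orientation; "ft_force": force on the tool from outside, world axes, zero at the start; "torque": the same for the moment, N m; "grip_width": opening from 0.0 (shut) to 1.0 (fully open); "gripper_force": force on a finger pad.
Only numpy, scipy, OpenCV 4.12 (cv2) and the standard library are available. Lean on these libraries where they do the work, as an engineer would, in place of code of your own. Each camera call takes 0.05 s, during which the arm holds its last target. There are 200 camera calls.

## Working session

There is one attempt and no reset: what is moved stays moved. The work goes in short steps, Python scripts to look and compute and a shell command to move; the robot and the scene stay as the last step left them, time stands still between calls to the robot, and variables do not carry over. Pictures are saved under pics/ and viewed, at most 10 in all, crops included, and the job is handed in when it is done.

```bash
ls; mkdir -p pics; python3 - <<'E'
from rig import env,cams
import cv2
for n in("top","side"):
    cv2.imwrite(f"pics/{n}0.png",cams.camera(n)); print(n,cams.calibration(n))
s=env.get_state();print(s)
E
```

```text
pics
top {'fovy': 57.79232365931665, 'cx': 278.78425156996764, 'cy': 203.38441448336133, 'k1': -0.02128134826745119, 'pose': array([[-0.01525542, -0.9963981 ,  0.08341526,  0.51628972],
       [-0.99971854,  0.01368383, -0.01938005,  0.10175124],
       [ 0.01816881, -0.08368743, -0.99632641,  0.96605321],
       [ 0.        ,  0.        ,  0.        ,  1.        ]])}
side {'fovy': 43.45801935569396, 'cx': 282.08365916297276, 'cy': 210.52415677304745, 'k1': -0.06346616391694947, 'pose': array([[-0.74120999, -0.38038013,  0.55309919, -0.02318736],
       [-0.670995  ,  0.39611551, -0.62678402,  0.80398346],
       [ 0.01932502, -0.83570537, -0.54883794,  0.68673339],
       [ 0.        ,  0.        ,  0.        ,  1.        ]])}
{'time': 0.1, 'joints': array([-9.48273734e-01,  4.07311186e-02,  8.38869078e-02, -3.77683641e-04,
       -1.61549835e+00, -3.33695381e-01]), 'joint_velocities': array([-1.41897573e-03, -1.67808187e-03,  3.11256002e-03,  1.93133495e-03,
        9.58609862e-05,  1.78086141e-03]), 'tau': array([-4.93045416e-03, -3.69347227e+01,  3.48282301e+01,  6.95173502e+00,
       -4.45539365e-03,  7.76554202e-06]), 'position': array([ 0.17096949, -0.57509816,  0.40378311]), 'orientation': array([-1.88207036e-04, -1.43920326e-01,  9.89588958e-01,  7.73226639e-04]), 'ft_force': array([-0.68173195,  0.41759036, -0.32821349]), 'torque': array([ 0.04250433, -0.01770953, -0.02598002]), 'gripper_force': 0.0, 'grip_width': 1.006073768954032}
```

View pics/top0.png

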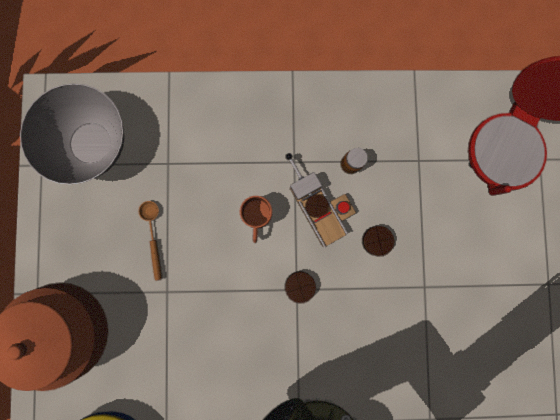

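View pics/side0.png

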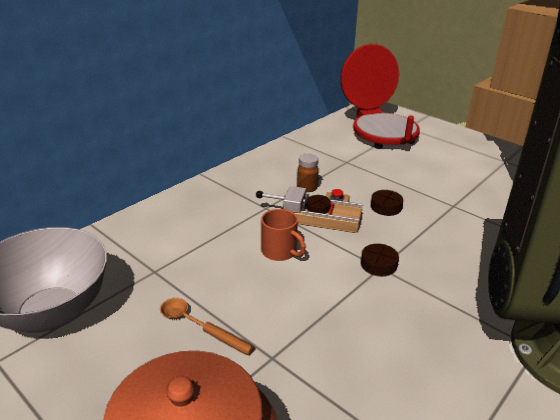

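Top view: knob (289,156), housing (306,185), waiting tablet (318,206), button (344,208), lane end (~332,240), mug (256,212), jar (356,160). The two discs at (379,240) and (300,287) are the larger decoys. Side view: tablet (318,205), button (338,194), knob (259,194).

```bash
cat > h.py <<'E'
import numpy as np,cv2
from rig import env,cams
def K(n):
    c=cams.calibration(n);f=210/np.tan(np.radians(c["fovy"])/2);return c,f
def ray(n,u,v):
    c,f=K(n);d=np.array([(u-c["cx"])/f,(v-c["cy"])/f]);s=d.copy()
    for _ in range(20): s=d/(1+c["k1"]*(s@s))
    P=np.array(c["pose"]);return P[:3,3],P[:3,:3]@np.r_[s,1]
def plane(n,u,v,z):
    o,d=ray(n,u,v);return o+d*(z-o[2])/d[2]
def tri(a,b):
    (o1,d1),(o2,d2)=a,b
    t=np.linalg.lstsq(np.c_[d1,-d2],o2-o1,rcond=None)[0]
    p,q=o1+d1*t[0],o2+d2*t[1];return (p+q)/2,np.linalg.norm(p-q)
def blobs(m,minA=4):
    n,_,s,c=cv2.connectedComponentsWithStats(m.astype(np.uint8))
    return [(c[i].round(1),s[i]) for i in range(1,n) if s[i][4]>=minA]
E
python3 - <<'E'
from h import *
t=cv2.imread("pics/top0.png");s=cv2.imread("pics/side0.png")
def show(im,x0,x1,y0,y1,cond,l):
    c=im[y0:y1,x0:x1].astype(int);b,g,r=c[...,0],c[...,1],c[...,2]
    for q in blobs(cond(b,g,r)): print(l,q[0]+[x0,y0],q[1][2:])
red=lambda b,g,r:(r>120)&(g<60)&(b<60)
dark=lambda b,g,r:(r<40)
br=lambda b,g,r:(r<95)&(r>b+12)&(g<50)
st=lambda b,g,r:(abs(r-b)<25)&(r>125)
show(t,280,360,145,250,red,"t red");show(t,280,300,148,165,dark,"t knob");show(t,300,335,190,222,br,"t tab")
show(s,250,375,180,240,red,"s red");show(s,250,272,185,205,dark,"s knob");show(s,300,335,190,216,br,"s tab")
a=cv2.resize(t[145:255,275:375],None,fx=6,fy=5.4,interpolation=cv2.INTER_CUBIC)
cv2.imwrite("pics/c0.png",cv2.resize(t[145:245,275:375],None,fx=6,fy=6,interpolation=cv2.INTER_CUBIC))
E
```

```text
t red [343.1 206.9] [11 11 94]
t red [321.6 216.8] [15 10 24]
t knob [288.7 156.1] [ 5  5 19]
t tab [316.9 205.6] [ 25  23 425]
s red [336.9 192.1] [11  7 60]
s red [330.6 208.3] [ 6 12 27]
s red [273.8 219.4] [ 5 17 40]
s red [291.2 219.5] [ 3 12 17]
s red [264.7 233. ] [ 4 14 25]
s red [285.9 233.9] [ 7 11 28]
s knob [258.9 194.1] [ 6  7 30]
s tab [309.6 190.4] [ 9  2 16]
s tab [318.  203.7] [ 26  19 377]
s tab [301.2 209. ] [2 3 4]
```

View pics/c0.png

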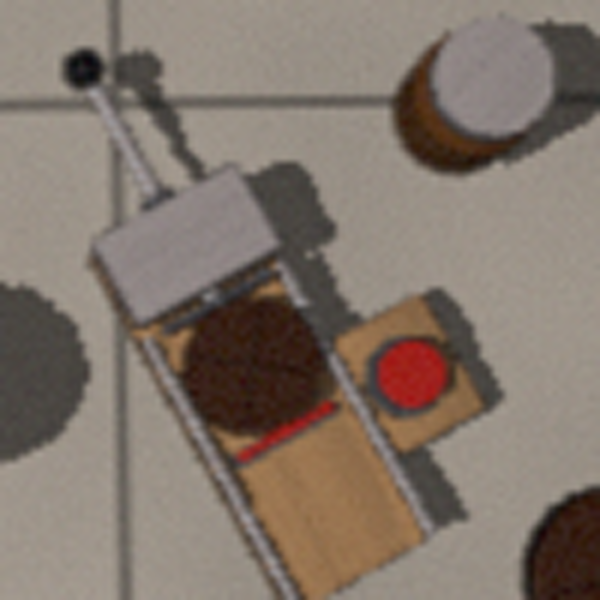

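The crop shows the lane running down to the right, knob at (289,156), tablet (317,206), catch bar (323,217) and button (343.5,207), matching the description.

```bash
python3 - <<'E'
from h import *
obs=[((288.7,156.1),.044,(-199,0)),((317.2,205.7),.049,(-50,0)),((343.2,207),.048,(-15,55)),((322.9,217),.037,(-19.5,0))]
W=np.array([plane("top",*o[0],o[1])[:2] for o in obs]);L=np.array([o[2] for o in obs])/1000
print(W.round(4))
wm,lm=W.mean(0),L.mean(0);U,S,V=np.linalg.svd((L-lm).T@(W-wm));R=V.T@np.diag([1,np.linalg.det(V.T@U.T)])@U.T
t=wm-R@lm;print("res mm",((L@R.T+t-W)*1000).round(1),"scale",S.sum()/((L-lm)**2).sum())
th=np.arctan2(R[1,0],R[0,0]);print("tray",t.round(4),np.degrees(th))
for n,pt,ps in(("tab",(317.2,205.7),(318,203.7)),("but",(343.2,207),(336.9,192.1)),("knob",(288.7,156.1),(258.9,194.1))):
    p,e=tri(ray("top",*pt),ray("side",*ps));print(n,p.round(4),"gap",round(e*1000,1))
A=R@[-.012,.055]+t;B=R@[.012,0]+t;M=(A+B)/2
d=(B-A)/np.linalg.norm(B-A)
print("A",A,"B",B,"mid",M,"reach",np.hypot(*M),"finger dir deg",np.degrees(np.arctan2(d[1],d[0])))
from scipy.spatial.transform import Rotation as Ro
q=env.get_state()["orientation"];m=Ro.from_quat(q[[1,2,3,0]]).as_matrix();print(m.round(3))
y=np.degrees(np.arctan2(m[1,1],m[0,1]));print("tool y deg",y)
E
```

```text
[[ 0.7099  0.0576]
 [ 0.5862 -0.0091]
 [ 0.5822 -0.0724]
 [ 0.5591 -0.0239]]
res mm [[ 5.3  3.9]
 [-1.7 -0.8]
 [-2.1 -2.5]
 [-1.5 -0.6]] scale 0.9520146136305836
tray [ 0.5405 -0.0339] -151.35396662813346
tab [ 0.5866 -0.01    0.042 ] gap 0.3
but [ 0.5816 -0.073   0.0475] gap 1.5
knob [0.7093 0.0574 0.0453] gap 0.9
A [ 0.57744309 -0.0763658 ] B [ 0.53001389 -0.03960344] mid [ 0.55372849 -0.05798462] reach 0.5567561894120625 finger dir deg 142.22073957377916
[[-0.959 -0.285 -0.001]
 [-0.285  0.959  0.001]
 [ 0.     0.002 -1.   ]]
tool y deg 106.54952377594304
```

```bash
python3 -m pendant '[-40,30,0,0,1,-40,30,0,0,1,-40,30,0,0,0.8,-40,30,0,0,0.54,-40,30,0,0,0.54,-40,30,0,0,0.54,-40,30,0,0,0.54,-40,30,0,0,0.54]' 40
python3 -m pendant '[-40,30,0,0,0.54,-40,30,0,0,0.54,-40,30,0,0,0.54,-40,30,0,0,0.54,-36,27,0,0,0.54,0,0,20,-9,0.54,0,0,20,-9,0.54,0,0,20,-9,0.54]'
```

```text
time: 1.1
position: [0.4099, -0.2524, 0.4044]
orientation: [-0.0, -0.144, 0.99, 0.0]
ft_force: [0.2, 0.1, -0.7]
grip_width: 0.54
gripper_force: 0.0
time: 2.1
position: [0.5553, -0.0569, 0.3434]
orientation: [-0.001, -0.374, 0.928, 0.0]
ft_force: [0.7, -0.3, 0.8]
grip_width: 0.54
gripper_force: 0.0
```

```bash
python3 -m pendant '[0,0,20,-9,0.54,0,0,20,0,0.54,0,0,20,0,0.54,0,0,20,0,0.54,0,0,10,0,0.54,0,0,5,0,0.54,0,0,0,0,0.54,0,0,0,0,0.54]'
python3 - <<'E'
from h import *
for n,x,y in(("top",270,150),("side",250,140)):
    im=cams.camera(n);cv2.imwrite(f"pics/{n}1.png",cv2.resize(im[y:y+100,x:x+130],None,fx=6,fy=6,interpolation=cv2.INTER_CUBIC))
E
```

```text
time: 3.1
position: [0.5555, -0.0572, 0.2505]
orientation: [0.001, -0.443, 0.897, -0.0]
ft_force: [0.2, 0.2, 0.3]
grip_width: 0.538
gripper_force: 0.0
```

View pics/side1.png

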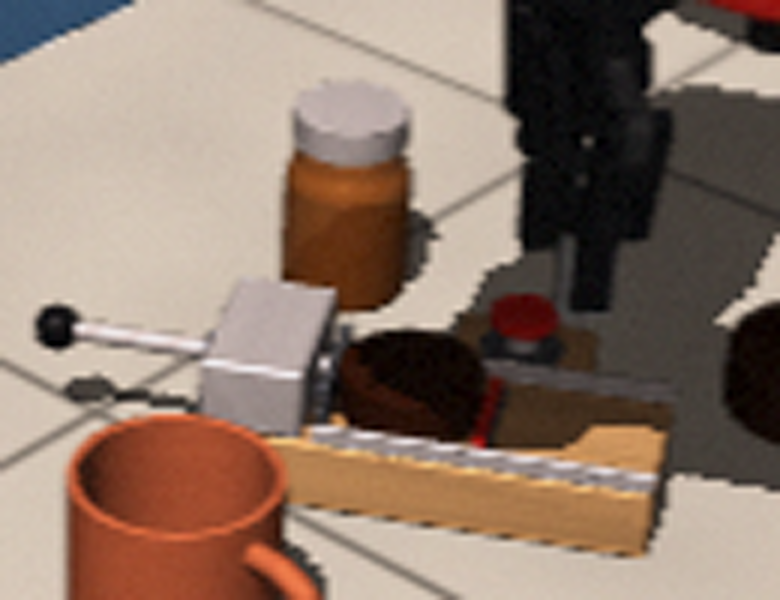

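View pics/top1.png

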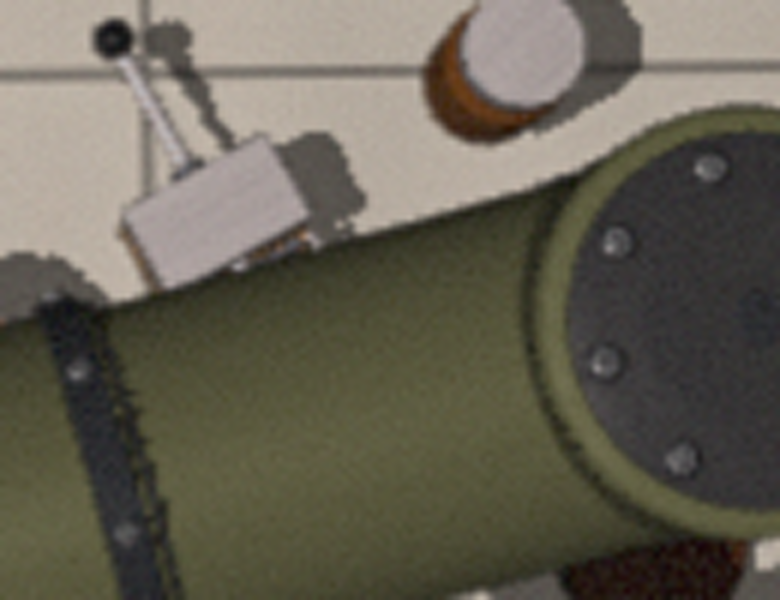

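The side view shows the front finger's tip at full-frame px ~(348,191), the other finger just behind it, and the button at ~(337,193). The top view is blocked by the arm. I'll project the planned fingertip positions to compare.

```bash
python3 - <<'E'
from h import *
c,f=K("side");P=np.linalg.inv(np.array(c["pose"]))
def pr(p):
    q=P@np.r_[p,1];s=q[:2]/q[2];s=s*(1+c["k1"]*(s@s));return (s*f+[c["cx"],c["cy"]]).round(1),((s*f+[c["cx"],c["cy"]]-[250,140])*6).round()
from scipy.spatial.transform import Rotation as Ro
S=env.get_state();m=Ro.from_quat(S["orientation"][[1,2,3,0]]).as_matrix()
for nm,sg in(("A",-1),("B",1)):
  for l in(.173,.167):
    for dx in(-.011,0,.011): print(nm,l,dx,*pr(S["position"]+m@[dx,sg*.030,l]))
o,d=ray("side",348.3,191.3); 
# B tip: intersect ray with vertical plane containing finger line
n=m[:,0];t=((S["position"]-o)@n)/(d@n);p=o+t*d;print("Btip",p.round(4),"tool",(m.T@(p-S["position"])).round(4))
E
```

```text
A 0.173 -0.011 [334.3 181.3] [506. 248.]
A 0.173 0 [338.9 181. ] [533. 246.]
A 0.173 0.011 [343.5 180.7] [561. 244.]
A 0.167 -0.011 [334.5 179.1] [507. 235.]
A 0.167 0 [339.1 178.8] [535. 233.]
A 0.167 0.011 [343.7 178.4] [562. 230.]
B 0.173 -0.011 [341.4 194.8] [548. 329.]
B 0.173 0 [346.2 194.4] [577. 327.]
B 0.173 0.011 [350.9 194.1] [606. 324.]
B 0.167 -0.011 [341.6 192.5] [550. 315.]
B 0.167 0 [346.4 192.1] [578. 313.]
B 0.167 0.011 [351.2 191.8] [607. 311.]
Btip [ 0.5223 -0.0316  0.0927] tool [-0.      0.042   0.1577]
```

```bash
python3 -m pendant '[0,0,10,0,0.54,0,0,10,0,0.54,0,0,8,0,0.54,0,0,2,0,0.54,0,0,2,0,0.54,0,0,0,0,0.54,0,0,0,0,0.54,0,0,0,0,0.54]'
```

```text
time: 4.2
position: [0.5553, -0.0573, 0.2181]
orientation: [0.0, -0.443, 0.897, -0.0]
ft_force: [-4.4, -1.3, 4.6]
grip_width: 0.539
gripper_force: 2.5
```

```bash
python3 - <<'E'
from h import *
im=cams.camera("side");x,y=250,140;cv2.imwrite("pics/side2.png",cv2.resize(im[y:y+100,x:x+130],None,fx=6,fy=6,interpolation=cv2.INTER_CUBIC))
E
```

```text
(no output)
```

View pics/side2.png

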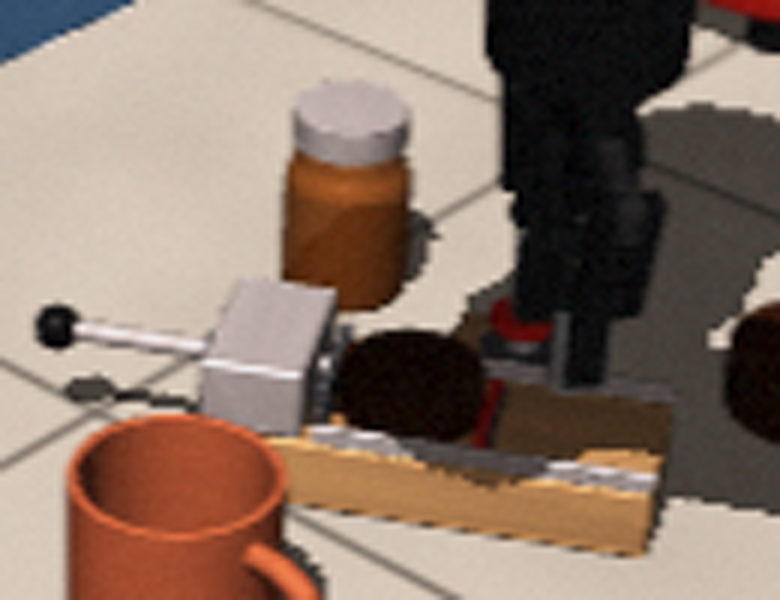

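The side crop shows the tablet still behind the catch (~(415,385)), finger B hanging over the lane at (580,385), well clear of the tablet, and finger A touching the right part of the button (~(525,318)). I'll check whether the force is steady before pressing.

```bash
python3 - <<'E'
from h import *
from scipy.spatial.transform import Rotation as Ro
for i in range(3):
    cams.camera("side");S=env.get_state();print(S["ft_force"].round(2),S["torque"].round(3),S["position"].round(4),S["gripper_force"],S["grip_width"])
m=Ro.from_quat(S["orientation"][[1,2,3,0]]).as_matrix();print("tool axes F",(m.T@S["ft_force"]).round(2), "T",(m.T@S["torque"]).round(3))
E
```

```text
[-4.06 -0.23  6.27] [-0.128  1.163 -0.047] [ 0.5553 -0.0573  0.2181] 2.66237634299614 0.5405580680563529
[-4.24  0.37  5.35] [-0.157  1.211 -0.018] [ 0.5553 -0.0573  0.2181] 2.6627967037347844 0.5378867908014674
[-3.12 -0.28  4.74] [-0.174  1.216 -0.056] [ 0.5553 -0.0573  0.2181] 2.6637839618342696 0.5417741291211141
tool axes F [ 2.13  2.31 -4.74] T [-0.86   0.878  0.056]
```

```bash
python3 -m pendant '[0,0,2,0,0.54,0,0,2,0,0.54,0,0,1,0,0.54,0,0,0,0,0.54,0,0,0,0,0.54,0,0,0,0,0.54,0,0,0,0,0.54,0,0,0,0,0.54]'; python3 - <<'E'
from h import *
im=cams.camera("side");x,y=250,140;cv2.imwrite("pics/side3.png",cv2.resize(im[y:y+100,x:x+130],None,fx=6,fy=6,interpolation=cv2.INTER_CUBIC))
for i in range(2):
    cams.camera("side");S=env.get_state();print(S["ft_force"].round(2),S["torque"].round(3),S["position"].round(4))
E
```

```text
time: 5.4
position: [0.5553, -0.0573, 0.2128]
orientation: [-0.0, -0.443, 0.897, -0.0]
ft_force: [-3.6, -0.8, 5.1]
grip_width: 0.542
gripper_force: 2.5
[-3.67  0.33  5.68] [-0.295  1.027 -0.066] [ 0.5553 -0.0573  0.2129]
[-3.33 -1.59  5.18] [-0.327  1.019 -0.07 ] [ 0.5553 -0.0573  0.2128]
```

View pics/side3.png

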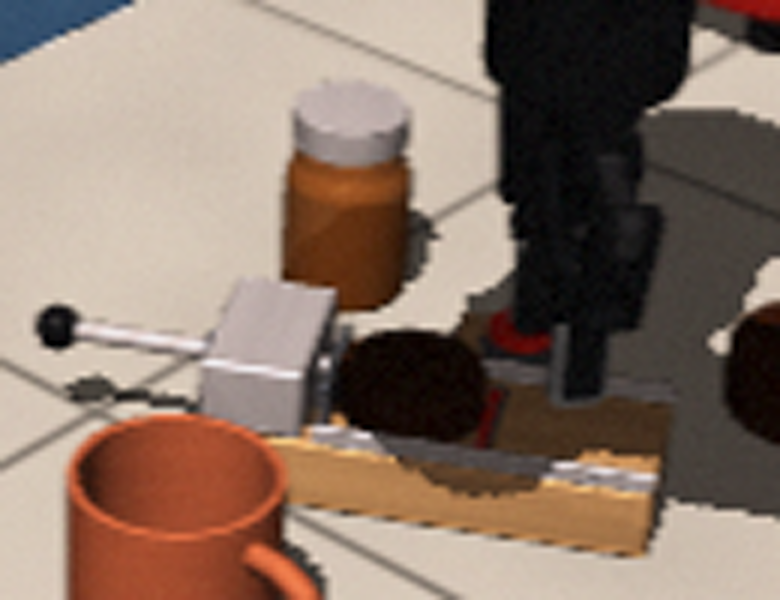

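The button has sunk part-way with the catch (catch now lower at (490,415)); the tablet still waits and finger B stands ahead of it at (580,395). Pressing further.

```bash
python3 -m pendant '[0,0,3,0,0.54,0,0,2,0,0.54,0,0,0,0,0.54,0,0,0,0,0.54,0,0,0,0,0.54,0,0,0,0,0.54,0,0,0,0,0.54,0,0,0,0,0.54]'; python3 - <<'E'
from h import *
im=cams.camera("side");x,y=250,140;cv2.imwrite("pics/side4.png",cv2.resize(im[y:y+100,x:x+130],None,fx=6,fy=6,interpolation=cv2.INTER_CUBIC))
for i in range(2):
    cams.camera("side");S=env.get_state();print(S["ft_force"].round(2),S["torque"].round(3),S["position"].round(4))
E
```

```text
time: 6.55
position: [0.5553, -0.0573, 0.2079]
orientation: [-0.0, -0.443, 0.897, -0.0]
ft_force: [-3.1, -0.9, 6.0]
grip_width: 0.537
gripper_force: 4.6
[-4.27 -1.35  6.15] [-0.415  1.181  0.102] [ 0.5553 -0.0573  0.2079]
[-3.8  -0.84  5.5 ] [-0.497  1.039  0.053] [ 0.5553 -0.0573  0.2079]
```

View pics/side4.png

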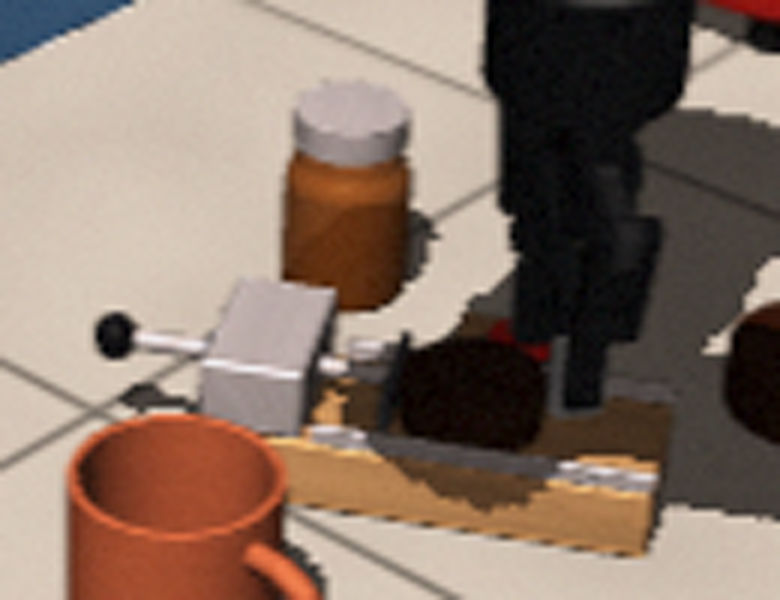

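The tablet has popped and stopped against finger B (tablet edge meeting the finger at ~(548,385)). The knob has moved from x 57 to 115 in the crop, about 21 mm, and the button is held under finger A. I'll confirm it is at rest.

```bash
python3 -m pendant '[0,0,0,0,0.54,0,0,0,0,0.54,0,0,0,0,0.54,0,0,0,0,0.54,0,0,0,0,0.54,0,0,0,0,0.54,0,0,0,0,0.54,0,0,0,0,0.54]'; python3 - <<'E'
from h import *
a=cv2.imread("pics/side4.png")
im=cams.camera("side");b=cv2.resize(im[140:240,250:380],None,fx=6,fy=6,interpolation=cv2.INTER_CUBIC)
for q in(a,b): print([(c,s[2:]) for c,s in blobs((q[300:370,80:160].max(2)<50),200)])
print("diff",cv2.absdiff(a,b)[280:460,50:620].mean())
E
```

```text
time: 7.7
position: [0.5553, -0.0573, 0.2079]
orientation: [-0.0, -0.443, 0.897, -0.0]
ft_force: [-4.6, -0.2, 6.1]
grip_width: 0.536
gripper_force: 4.6
[(array([34.5, 35.8]), array([  36,   42, 1135], dtype=int32))]
[(array([34.6, 35.8]), array([  36,   42, 1135], dtype=int32))]
diff 1.7632943469785576
```

```bash
python3 -c "
from rig import env
print(env.job_done())"
```

```text
the job is handed in; nothing more can be done
None
```

I handed the job in with one finger holding the button down and the other stopping the tablet; it popped about 21 mm and sat still and flat in its lane in the last picture. The hand-in returned no verdict.

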